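Start three push-top kitchen timers in order

TASK

Dinner goes on now: start the three push-top kitchen timers, first the round one, then the square one, then the oblong one, by touching the grey cap of each lightly with the fingertips until it has gone down and stays down. Push gently and leave each timer standing where it is: do not grasp, lift or shove it. Do not disturb the mug, the tin or the candle that stand nearby.

Things in the scene. Friction and masses are not known exactly. Their poses are not given: they have to be found in the camera images.
- round_timer: Loose push-top kitchen timer, white plastic: round body 86 mm in diameter, round cap 44 mm in diameter. Body 32 mm high; the grey cap stands 12 mm above it, so its top is 44 mm above the worktop before it is pushed. 0.2 to 0.35 kg on a rubber foot. Origin: centre of the underside; z up; a small dark window faces its own -x.
- round_timer_top (a point): Centre of the top face of the round timer's grey cap; it goes down with the cap.
- round_timer_cap (a joint): How far the round timer's cap is pushed down, in m: 0 is up (stopped), 0.009 is the bottom stop. It gives way at about 3 N at any depth, and stays where it is left, it does not spring back. The timer runs once its cap is more than 0.005 down. Beyond the bottom stop it is rigid.
- square_timer: Loose push-top kitchen timer, white plastic: square body 66 x 66 mm with rounded edges, square cap 36 x 36 mm. Body 32 mm high; the grey cap stands 12 mm above it, so its top is 44 mm above the worktop before it is pushed. 0.2 to 0.35 kg on a rubber foot. Origin: centre of the underside; z up; a small dark window faces its own -x.
- square_timer_top (a point): Centre of the top face of the square timer's grey cap; it goes down with the cap.
- square_timer_cap (a joint): How far the square timer's cap is pushed down, in m: 0 is up (stopped), 0.009 is the bottom stop. It gives way at about 3 N at any depth, and stays where it is left, it does not spring back. The timer runs once its cap is more than 0.005 down. Beyond the bottom stop it is rigid.
- oblong_timer: Loose push-top kitchen timer, white plastic: oblong body 50 mm (own x) x 90 mm (own y) with rounded edges, oblong cap 32 mm (own x) x 52 mm (own y). Body 32 mm high; the grey cap stands 12 mm above it, so its top is 44 mm above the worktop before it is pushed. 0.2 to 0.35 kg on a rubber foot. Origin: centre of the underside; z up; a small dark window faces its own -x.
- oblong_timer_top (a point): Centre of the top face of the oblong timer's grey cap; it goes down with the cap.
- oblong_timer_cap (a joint): How far the oblong timer's cap is pushed down, in m: 0 is up (stopped), 0.009 is the bottom stop. It gives way at about 3 N at any depth, and stays where it is left, it does not spring back. The timer runs once its cap is more than 0.005 down. Beyond the bottom stop it is rigid.
- mug: White mug with a handle, 82 x 114 mm, 91 mm high, loose, a bystander. Origin: centre of the underside.
- tin: Closed food tin, 76 mm in diameter, 58 mm high, loose, a bystander. Origin: centre of the underside.
- candle: Small tealight candle in a low metal cup, 38 mm in diameter, 15 mm high, loose, a bystander. Origin: centre of the underside.

How it is judged:
On the way, in this order (a step that is already met when the one before it is completed fails the run):
1. the round timer's cap is down, the other two still up (value of joint round_timer_cap above 0.005 m and value of joint each of square_timer_cap, oblong_timer_cap below 0.003 m), for 0.1 s.
2. the square timer's cap is down as well, the oblong one still up (value of joint each of round_timer_cap, square_timer_cap above 0.005 m and value of joint oblong_timer_cap below 0.003 m), for 0.1 s.
3. the oblong timer's cap is down as well (value of joint each of round_timer_cap, square_timer_cap, oblong_timer_cap above 0.005 m), for 0.1 s.
At the end, for the whole second after the job is handed in: All three caps are more than 5 mm down, each timer stands upright (within 0.06 rad), at rest, within 20 mm of where it stood, and mug, tin and candle are within 15 mm of where they stood (all of step 3 and distance of each of round_timer, square_timer, oblong_timer from where it was at the start of the episode below 0.02 m and angle between each of round_timer, square_timer, oblong_timer's own z axis and vertical below 0.06 rad and distance of each of mug, tin, candle from where it was at the start of the episode below 0.015 m and linear speed of each of round_timer, square_timer, oblong_timer below 0.02 m/s); the robot touches nothing.
It fails at once if a timer is started out of order ((value of joint square_timer_cap above 0.005 m and value of joint round_timer_cap below 0.005 m) or (value of joint oblong_timer_cap above 0.005 m and value of joint square_timer_cap below 0.005 m)).
It fails at once if a timer is pressed or struck hard (over 25 N) (contact force between any of the arm, the fingers and round_timer above 25 N or contact force between any of the arm, the fingers and square_timer above 25 N or contact force between any of the arm, the fingers and oblong_timer above 25 N).
It fails at once if a timer is lifted, tipped or shoved (8 mm up, 0.25 rad, 30 mm) (height (world z) of any of round_timer, square_timer, oblong_timer above 0.008 m or angle between any of round_timer, square_timer, oblong_timer's own z axis and vertical above 0.25 rad or distance of any of round_timer, square_timer, oblong_timer from where it was at the start of the episode above 0.03 m).
It fails at once if the mug, the tin or the candle is knocked or moved (over 15 mm or tipped) (distance of any of mug, tin, candle from where it was at the start of the episode above 0.015 m or angle between any of mug, tin, candle's own z axis and vertical above 0.2 rad).
It also fails if it takes over 48 s, if anything falls off the work surface, if the arm or the gripper's body presses on something with over 40 N, if the wrist force passes 120 N, or if a joint passes its speed limit or range.

ROBOT

A 6-joint arm with a two-finger parallel gripper is mounted at the origin on a cart in front of the work surface, level with it; the furniture and walls round the work are solid. World frame = base frame: x ahead of the robot, y to its left, z up, the work surface at z = 0. Lengths are in m, angles in rad, forces in N, time in s.
With the tool pointing down it reaches from about 0.325 to 1 m from the base axis. Payload 5.1 kg.
Tool frame: the origin (TCP) lies on the centre line of the jaws, within the pads' length; the fingertips stand 14 mm ahead of it and the grasp point (between the pads) lies 5 mm behind it (robot.tip_extent is the z of the fingertips in the tool frame, in m); z points along the fingers, y is the line along which they close (so a half turn about z gives the same grasp; the last joint's range is limited). The gripper opens to 85 mm and grips with 20 to 120 N. Pads are 22 mm wide; open, the fingers measure 114 mm over their backs; the gripper's body (76 mm by 85 mm) begins 54 mm behind the grasp point. The pads swing forward as they close: fully open they stand 13 mm farther back than shut.
Start: joints at [1.195, 0.124, 1.65, -0, 1.367, -0.083], TCP at [0.188, 0.622, 0.245] pointing down, gripper open.
Joint ranges: [-2.61, 2.61], [-1.02, 2.33], [0.03, 2.71], [-1.35, 4.49], [0.32, 2.68], [-2.91, 2.91]. Speed limits (rad/s): [2.57, 2.57, 3.14, 3.14, 3.14, 3.14].

INTERFACE

Orientations are given as a unit quaternion [x, y, z, w].
In Python, from rig import robot gives the robot as it stands.
- The arm moves only by the shell command python3 inch.py 'ROWS'. ROWS is a JSON list of rows, 1 to 5 of them, each an object with the fields dx, dy, dz (the shift in units of 100 mm), turn (a turn about the tool's z in units of 0.25 rad), aperture (the finger opening in m); a field left out counts as zero (the opening has to be given); each row shifts and turns the commanded pose from where the row before left it, along the tool's axes as they then stand; what a row does not reach is not made up. A row lasts 1/12 s, in which the tool goes at most 0.0417 m and 0.125 rad, less where a joint would pass 70% of its speed; a pose out of reach is approached as far as the arm can. The fingers move at their own pace and stop on an object; the grip force is fixed at half the most. Time passes only in rows, so rows that do not move let the fingers close. It prints the time, the measured TCP pose, the force, the opening and the grip force at its end. Input that does not fit is refused with a message, and nothing moves.
- robot.read_state(): the state, without advancing time (a new reading comes with each control period).
- robot.capture(name): name is "scene" or "top" or "wrist"; returns a dict with "image" (400x640x3 uint8, red, green, blue), "z_map" (400x640 float32, m along the optical axis (not along the pixel's ray), 0 where there is no reading), "fx", "fy", "cx", "cy" (pixels), "R" (3x3) and "t" (3): a world point X has camera coordinates R X + t. Camera axes: x right, y down, z forward; pixel columns grow to the right and rows downward; lengths in m; the calibration is good to about 2 mm. A picture is of the moment at which its call begins.
- robot.close_job(): hands the job in; it is judged then, once.
The state is a dict: "t": time; "joints": joint angles; "joint_velocities": joint speeds; "joint_efforts": joint torques, N m; "eef_pos": TCP position; "ee_rot": TCP orientation; "contact_force": force on the tool from outside, world axes, zero at the start; "wrist_torque": the same for the moment, N m; "gripper_width": finger opening in m; "grasp_force": force on a finger pad.
Only numpy, scipy, OpenCV 4.12 (cv2) and the standard library are available. Lean on these libraries where they do the work, as an engineer would, in place of code of your own. Each camera call takes 0.05 s, during which the arm holds its last target. There are 200 camera calls.

## Working session

There is one attempt and no reset: what is moved stays moved. The work goes in short steps, Python scripts to look and compute and a shell command to move; the robot and the scene stay as the last step left them, time stands still between calls to the robot, and variables do not carry over. Pictures are saved under pics/ and viewed, at most 10 in all, crops included, and the job is handed in when it is done.

```bash
mkdir -p pics; ls
python3 - <<'E'
from rig import robot
import cv2,pickle
d={}
for n in("scene","top"):
    c=robot.capture(n);d[n]=c
    cv2.imwrite(f"pics/{n}0.png",c["image"][:,:,::-1])
    print(n,c["fx"],c["cx"],c["cy"],c["R"].round(3).tolist(),c["t"])
pickle.dump(d,open("d0.pkl","wb"))
s=robot.read_state();print(s["t"],s["eef_pos"],s["ee_rot"],s["gripper_width"],robot.tip_extent)
E
```

```text
inch.py
pics
rig.py
scene 452.32465701302056 317.71380132039184 204.81863935564473 [[0.841, -0.541, 0.022], [-0.281, -0.47, -0.837], [0.463, 0.697, -0.547]] [-0.343973    0.31851956  0.50545734]
top 497.72445953695194 321.18169393469697 199.96164399815382 [[0.017, -1.0, 0.009], [-0.993, -0.018, -0.115], [0.115, -0.007, -0.993]] [0.22504466 0.55597324 0.94933631]
0.1 [0.18744426 0.6218383  0.24414663] [ 1.45854750e-01  9.89305556e-01 -9.26718253e-04 -2.21913066e-04] 0.08537180028115465 0.014
```

View pics/scene0.png

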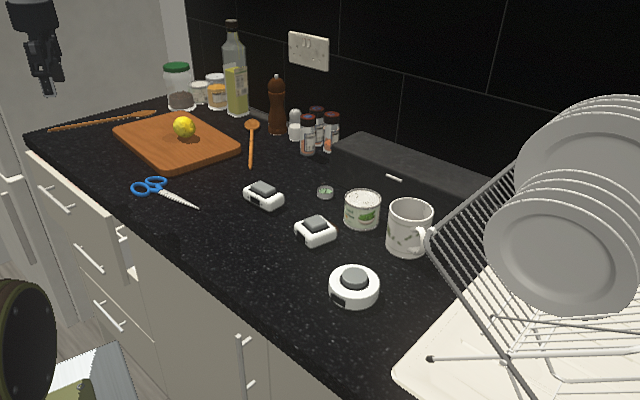

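View pics/top0.png

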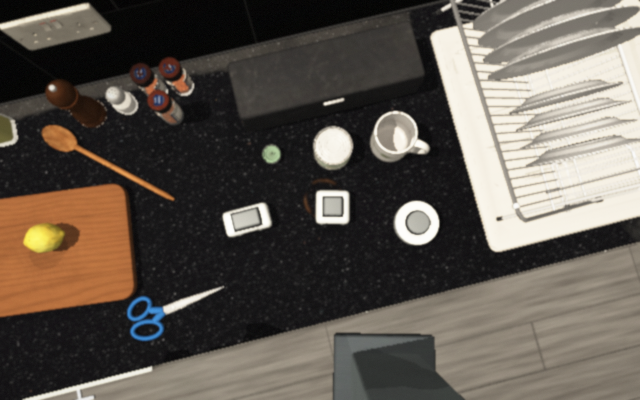

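The scene view shows the round timer's cap at (355,278), the square at (316,222) and the oblong at (263,187). In the top view they are at (418,222), (333,207) and (247,218). The mug, tin and candle lie behind them, away from the robot. Next I'll segment the caps and triangulate.

```bash
cat > h.py <<'E'
import numpy as np,cv2
def ray(c,u,v):
    d=c["R"].T@np.array([(u-c["cx"])/c["fx"],(v-c["cy"])/c["fy"],1]);return -c["R"].T@c["t"],d
def plane(c,u,v,z):
    o,d=ray(c,u,v);return o+d*(z-o[2])/d[2]
def tri(a,pa,b,pb):
    o1,d1=ray(a,*pa);o2,d2=ray(b,*pb)
    s=np.linalg.lstsq(np.c_[d1,-d2],o2-o1,rcond=None)[0]
    p,q=o1+s[0]*d1,o2+s[1]*d2;return (p+q)/2,np.linalg.norm(p-q)
E
python3 - <<'E'
import pickle;from h import *
d=pickle.load(open("d0.pkl","rb"))
seeds={"round":((355,278),(418,222)),"square":((316,222),(333,207)),"oblong":((263,187),(247,218))}
out=[]
for n,ss in seeds.items():
    px=[]
    for cam,(u,v) in zip(("scene","top"),ss):
        im=cv2.cvtColor(d[cam]["image"],cv2.COLOR_RGB2BGR)
        m=np.zeros((402,642),np.uint8)
        k=9 if cam=="scene" else 7
        cv2.floodFill(im2:=im.copy(),m,(u,v),0,(k,)*3,(k,)*3,4|cv2.FLOODFILL_FIXED_RANGE|cv2.FLOODFILL_MASK_ONLY|(255<<8))
        m=m[1:-1,1:-1]; c=max(cv2.findContours(m,0,2)[0],key=cv2.contourArea)
        M=cv2.moments(c);p=(M["m10"]/M["m00"],M["m01"]/M["m00"]);px.append(p)
        r=cv2.minAreaRect(c);print(n,cam,im[v,u],np.round(p,1),M["m00"],np.round(r[1],1),round(r[2],1),cv2.boundingRect(c))
        P=np.array([plane(d[cam],a,b,.044) for a,b in c[:,0]])
        rr=cv2.minAreaRect(P[:,:2].astype(np.float32)); print("   plane",plane(d[cam],*p,.044).round(4),np.round(rr[1],4),round(rr[2],1))
    print("  tri",*[np.round(x,4) for x in tri(d["scene"],px[0],d["top"],px[1])])
t=d["top"]
for n,(u,v) in {"mug":(394,136),"handle":(424,148),"tin":(333,147),"candle":(271,153)}.items():
    z={"mug":.09,"handle":.05,"tin":.058,"candle":.015}[n];print(n,plane(t,u,v,z).round(3))
big=[cv2.resize(d["top"]["image"][160:280,200:460,::-1],None,fx=3,fy=3,interpolation=2)]
cv2.imwrite("pics/crop.png",big[0])
E
```

```text
round scene [159 168 165] [354.4 275.2] 245.0 [15. 23.] 90.0 (343, 268, 24, 16)
   plane [0.5104 0.0463 0.044 ] [0.0363 0.0377] 3.9
round top [172 182 183] [417.9 222. ] 245.5 [18.4 17.7] 45.0 (408, 213, 20, 19)
   plane [0.5109 0.0468 0.044 ] [0.0353 0.0347] 45.3
  tri [0.5109 0.0467 0.0434] 0.0002
square scene [157 164 163] [315.  220.5] 108.5 [ 9.8 17.4] 69.4 (305, 215, 20, 12)
   plane [0.5388 0.2128 0.044 ] [0.03   0.0295] 2.5
square top [179 190 191] [331.8 205.7] 157.0 [13. 13.] 90.0 (325, 199, 14, 14)
   plane [0.5397 0.214  0.044 ] [0.0254 0.0253] 0.9
  tri [0.5397 0.214  0.043 ] 0.0002
oblong scene [155 164 161] [262.8 186.3] 106.0 [20.6  8. ] 26.6 (252, 181, 22, 11)
   plane [0.511  0.3805 0.044 ] [0.0265 0.0457] 16.3
oblong top [191 202 203] [244.8 218.8] 193.0 [11.9 22.1] 76.0 (233, 213, 24, 14)
   plane [0.5112 0.3818 0.044 ] [0.0231 0.0425] 15.2
  tri [0.5114 0.3818 0.0432] 0.0004
mug [0.669 0.1   0.09 ]
handle [0.656 0.035 0.05 ]
tin [0.653 0.214 0.058]
candle [0.648 0.338 0.015]
```

View pics/crop.png

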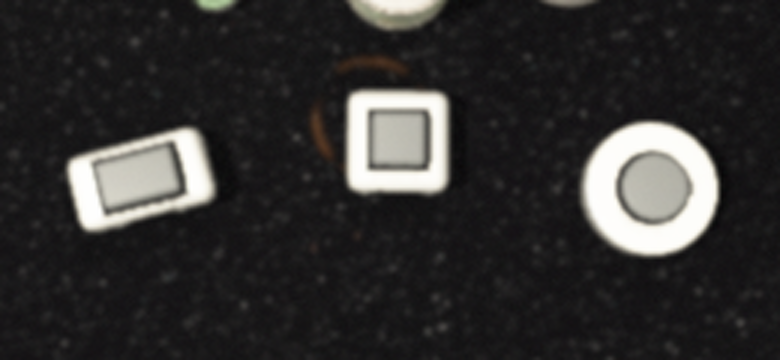

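The manual's scale: shifts go in units of 100 mm and turns go in units of 0.25 rad. Converting my numbers, -0.028 m is -0.28, -0.027 m is -0.27.

```bash
python3 inch.py '[{"dx":-0.28, "dy":-0.27, "aperture":0}, {"dx":-0.28, "dy":-0.27, "aperture":0}, {"dx":-0.28, "dy":-0.27, "aperture":0}, {"dx":-0.28, "dy":-0.27, "aperture":0}, {"dx":-0.28, "dy":-0.27, "aperture":0}]'; python3 inch.py '[{"dx":-0.28, "dy":-0.27, "aperture":0}, {"dx":-0.28, "dy":-0.27, "aperture":0}, {"dx":-0.28, "dy":-0.27, "aperture":0}, {"dx":-0.28, "dy":-0.27, "aperture":0}, {"dx":-0.28, "dy":-0.27, "aperture":0}]';python3 inch.py '[{"dx":-0.28, "dy":-0.27, "aperture":0}, {"dx":-0.28, "dy":-0.27, "aperture":0}, {"dx":-0.28, "dy":-0.27, "aperture":0}, {"dx":-0.28, "dy":-0.27, "aperture":0}, {"dx":-0.28, "dy":-0.27, "aperture":0}]'
cat >> h.py <<'E'
def to(x,y,z):
    from rig import robot;from scipy.spatial.transform import Rotation as Ro
    s=robot.read_state();R=Ro.from_quat(s["ee_rot"]).as_matrix()
    print("tool shift",(R.T@(np.array([x,y,z])-s["eef_pos"])).round(4),"pos",np.round(s["eef_pos"],4),"F",np.round(s["contact_force"],2),"w",round(s["gripper_width"],4),"tip",robot.tip_extent,"t",s["t"],"zaxis",R[:,2].round(3))
E
python3 -c "from h import to;to(.511,.0467,.10)"
```

```text
t: 0.52
eef_pos: [0.2829, 0.4508, 0.2446]
ee_rot: [0.146, 0.989, -0.0, -0.0]
contact_force: [0.7, 0.4, 0.9]
gripper_width: 0.0258
grasp_force: 0.0
t: 0.93
eef_pos: [0.378, 0.2811, 0.245]
ee_rot: [0.146, 0.989, -0.0, -0.0]
contact_force: [0.3, 0.5, 0.4]
gripper_width: 0.0002
grasp_force: 0.0
t: 1.35
eef_pos: [0.4731, 0.1114, 0.2451]
ee_rot: [0.146, 0.989, 0.0, -0.0]
contact_force: [1.1, 0.9, 0.2]
gripper_width: -0.0
grasp_force: 0.0
tool shift [-0.055 -0.051  0.145] pos [0.4731 0.1114 0.2451] F [1.15 0.89 0.21] w -0.0 tip 0.014 t 1.35 zaxis [-0.  0. -1.]
```

To row units: 0.04 m is 0.4, -0.0275 m is -0.275.

```bash
python3 inch.py '[{"dx":-0.275, "dy":-0.255, "aperture":0}, {"dx":-0.275, "dy":-0.255, "aperture":0}, {"dz":0.4, "aperture":0}, {"dz":0.4, "aperture":0}, {"dz":0.4, "aperture":0}]'; python3 inch.py '[{"dz":0.2, "aperture":0}, {"dz":0.1, "aperture":0}, {"aperture":0}, {"aperture":0}]'
python3 - <<'E'
from h import *;from rig import robot
to(.511,.0467,.058)
c=robot.capture("scene");cv2.imwrite("pics/s1.png",cv2.resize(c["image"][150:330,230:470,::-1],None,fx=3,fy=3))
E
```

```text
t: 1.77
eef_pos: [0.5114, 0.0476, 0.1244]
ee_rot: [0.147, 0.989, 0.0, 0.001]
contact_force: [0.6, -0.3, -0.4]
gripper_width: -0.0002
grasp_force: 0.0
t: 2.1
eef_pos: [0.5112, 0.0487, 0.0959]
ee_rot: [0.146, 0.989, 0.0, 0.0]
contact_force: [0.8, -0.1, 0.7]
gripper_width: -0.0001
grasp_force: 0.0
tool shift [-0.0004 -0.0019  0.0379] pos [0.5112 0.0487 0.0959] F [ 0.78 -0.1   0.66] w -0.0001 tip 0.014 t 2.1 zaxis [ 0. -0. -1.]
```

View pics/s1.png

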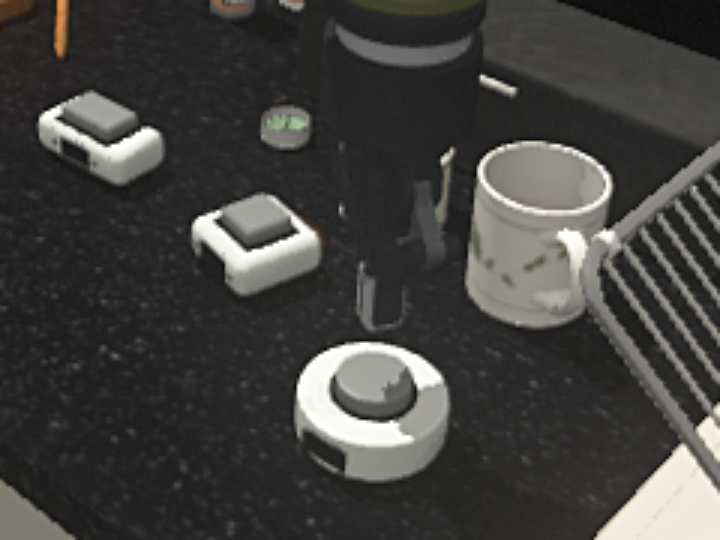

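The crop shows the closed fingertips at about (357,259) in the full image, directly over the round cap, with the timers and mug undisturbed. I'll go down next.

To row units: 0.012 m is 0.12, 0.01 m is 0.1.

```bash
python3 inch.py '[{"dy":-0.02, "dz":0.12, "aperture":0}, {"dz":0.12, "aperture":0}, {"dz":0.1, "aperture":0}, {"aperture":0}, {"aperture":0}]'|grep -E "pos|force"; for i in 1; do python3 inch.py '[{"dz":0.015, "aperture":0}, {"aperture":0}]'; done|grep -E "pos|contact"; python3 inch.py '[{"dz":0.015, "aperture":0}, {"aperture":0}]'|grep -E "pos|contact";python3 inch.py '[{"dz":0.015, "aperture":0}, {"aperture":0}]'|grep -E "pos|contact"
```

```text
eef_pos: [0.5093, 0.0467, 0.0601]
contact_force: [-1.0, 0.5, 0.1]
grasp_force: 0.0
eef_pos: [0.5105, 0.0467, 0.06]
contact_force: [-0.7, -0.3, -0.4]
eef_pos: [0.5104, 0.0467, 0.0585]
contact_force: [0.4, -0.6, 0.2]
eef_pos: [0.5106, 0.0467, 0.0572]
contact_force: [0.0, 0.2, 1.3]
```

To row units: 0.001 m is 0.01.

```bash
python3 inch.py '[{"dz":0.01, "aperture":0}, {"aperture":0}]'|grep -E "pos|contact"; python3 inch.py '[{"dz":0.01, "aperture":0}, {"aperture":0}]'|grep -E "pos|contact";python3 inch.py '[{"dz":0.01, "aperture":0}, {"aperture":0}]'|grep -E "pos|contact"; python3 inch.py '[{"dz":0.01, "aperture":0}, {"aperture":0}]'|grep -E "pos|contact"
```

```text
eef_pos: [0.5106, 0.0467, 0.0561]
contact_force: [-0.1, -0.1, 2.1]
eef_pos: [0.5106, 0.0467, 0.055]
contact_force: [0.7, 0.4, 3.1]
eef_pos: [0.5106, 0.0467, 0.0539]
contact_force: [0.8, -0.4, 2.2]
eef_pos: [0.5105, 0.0467, 0.0528]
contact_force: [1.3, -0.0, 2.0]
```

```bash
python3 inch.py '[{"dz":0.01, "aperture":0}, {"aperture":0}]'|grep -E "pos|contact"; python3 inch.py '[{"dz":0.01, "aperture":0}, {"aperture":0}, {"aperture":0}]'|grep -E "pos|contact"; python3 -c "from h import to;to(.511,.0467,.051);to(.5397,.2140,.062);to(.5114,.3818,.062)"
```

```text
eef_pos: [0.5105, 0.0467, 0.0518]
contact_force: [1.4, -0.4, 2.3]
eef_pos: [0.5104, 0.0467, 0.0508]
contact_force: [2.0, 0.2, 1.5]
tool shift [-0.0006  0.0002 -0.0002] pos [0.5104 0.0467 0.0508] F [1.99 0.18 1.54] w 0.0003 tip 0.014 t 4.15 zaxis [ 0. -0. -1.]
tool shift [ 0.0202  0.1687 -0.0112] pos [0.5104 0.0467 0.0508] F [1.99 0.18 1.54] w 0.0003 tip 0.014 t 4.15 zaxis [ 0. -0. -1.]
tool shift [ 0.0958  0.3211 -0.0112] pos [0.5104 0.0467 0.0508] F [1.99 0.18 1.54] w 0.0003 tip 0.014 t 4.15 zaxis [ 0. -0. -1.]
```

```bash
python3 inch.py '[{"dz":-0.15, "aperture":0}, {"dz":-0.3, "aperture":0}, {"dx":0.05, "dy":0.42, "aperture":0}, {"dx":0.05, "dy":0.4, "aperture":0}, {"dx":0.05, "dy":0.4, "aperture":0}]'|grep -E "pos|contact"; python3 inch.py '[{"dx":0.05, "dy":0.4, "aperture":0}, {"dy":0.04, "aperture":0}, {"aperture":0}]'|grep -E "pos|contact"
python3 - <<'E'
from h import *;from rig import robot;import pickle
to(.5397,.2140,.062)
d={n:robot.capture(n) for n in("scene","top")};pickle.dump(d,open("d1.pkl","wb"))
cv2.imwrite("pics/s2.png",cv2.resize(d["scene"]["image"][150:330,230:470,::-1],None,fx=3,fy=3))
o=pickle.load(open("d0.pkl","rb"))
for q in(o,d):
    # depth over cap and over body
    c=q["scene"];z=c["z_map"];vv,uu=np.mgrid[265:282,343:367];Z=z[265:282,343:367]
    X=np.stack([(uu-c["cx"])/c["fx"]*Z,(vv-c["cy"])/c["fy"]*Z,Z],-1)-c["t"]
    X=X@c["R"]; k=np.hypot(X[...,0]-.511,X[...,1]-.0467)<.014
    print("cap z",np.median(X[k][:,2]),k.sum())
E
```

```text
eef_pos: [0.5306, 0.1679, 0.0958]
contact_force: [0.3, -0.9, 0.3]
eef_pos: [0.5379, 0.2125, 0.0948]
contact_force: [-0.2, 0.1, -0.2]
tool shift [-0.0013  0.002   0.0328] pos [0.5379 0.2125 0.0948] F [-0.19  0.1  -0.16] w 0.0003 tip 0.014 t 4.8167 zaxis [-0.002 -0.001 -1.   ]
cap z 0.04494343220803988 148
cap z 0.03765554006413349 133
```

View pics/s2.png

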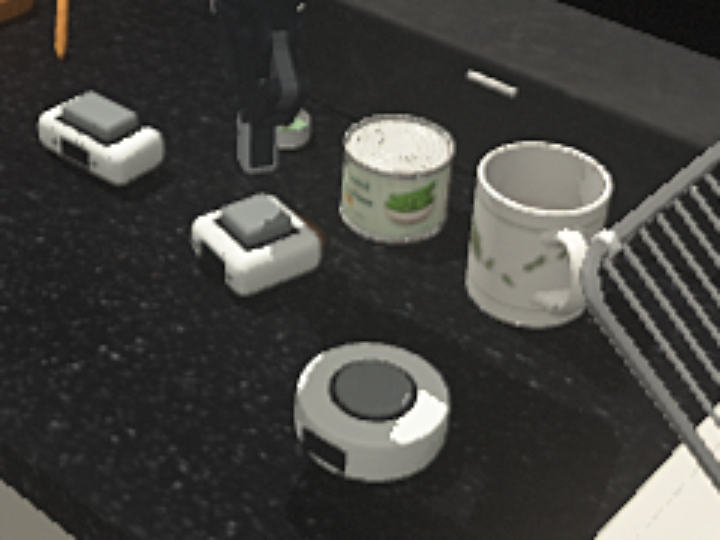

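The round cap at full-image (355,280) is visibly lower, by 7.3 mm from depth. The timer hasn't moved, and the fingertips at (316,206) are above the square timer. That one is next.

```bash
python3 inch.py '[{"dx":-0.01, "dy":0.02, "dz":0.12, "aperture":0}, {"dz":0.12, "aperture":0}, {"dz":0.1, "aperture":0}, {"aperture":0}, {"aperture":0}]'|grep -E "pos|contact"; python3 inch.py '[{"dz":0.015, "aperture":0}, {"aperture":0}]'|grep -E "pos|contact"; python3 inch.py '[{"dz":0.015, "aperture":0}, {"aperture":0}]'|grep -E "pos|contact";python3 inch.py '[{"dz":0.01, "aperture":0}, {"aperture":0}]'|grep -E "pos|contact"
```

```text
eef_pos: [0.5394, 0.2114, 0.0601]
contact_force: [0.1, -0.1, -0.2]
eef_pos: [0.5406, 0.2123, 0.0604]
contact_force: [-0.1, 0.3, 0.8]
eef_pos: [0.5405, 0.2125, 0.059]
contact_force: [0.6, -0.8, 0.2]
eef_pos: [0.5404, 0.2125, 0.0579]
contact_force: [-0.3, 0.2, 0.3]
```

To row units: 0.001 m is 0.01.

```bash
python3 inch.py '[{"dz":0.01, "aperture":0}, {"aperture":0}]'|grep -E "pos|contact"; python3 inch.py '[{"dz":0.01, "aperture":0}, {"aperture":0}]'|grep -E "pos|contact";python3 inch.py '[{"dz":0.01, "aperture":0}, {"aperture":0}]'|grep -E "pos|contact"; python3 inch.py '[{"dz":0.01, "aperture":0}, {"aperture":0}]'|grep -E "pos|contact"; python3 inch.py '[{"dz":0.01, "aperture":0}, {"aperture":0}]'|grep -E "pos|contact"
```

```text
eef_pos: [0.5405, 0.2125, 0.057]
contact_force: [-1.4, -0.0, 1.2]
eef_pos: [0.5406, 0.2125, 0.0561]
contact_force: [-1.0, -0.4, 2.9]
eef_pos: [0.5406, 0.2125, 0.0549]
contact_force: [-0.2, 0.1, 1.9]
eef_pos: [0.5406, 0.2125, 0.0538]
contact_force: [-0.3, -0.4, 2.0]
eef_pos: [0.5406, 0.2125, 0.0528]
contact_force: [-0.4, 1.3, 1.5]
```

```bash
python3 inch.py '[{"dz":0.01, "aperture":0}, {"aperture":0}]'|grep -E "pos|contact"; python3 inch.py '[{"dz":0.01, "aperture":0}, {"aperture":0}, {"aperture":0}]'|grep -E "pos|contact"; python3 -c "from h import to;to(.5114,.3818,.062)"
```

```text
eef_pos: [0.5406, 0.2125, 0.0517]
contact_force: [1.2, 0.4, 2.5]
eef_pos: [0.5406, 0.2125, 0.0508]
contact_force: [0.8, 1.1, 2.0]
tool shift [ 0.0768  0.1537 -0.0112] pos [0.5406 0.2125 0.0508] F [0.78 1.09 1.95] w 0.0001 tip 0.014 t 7.0833 zaxis [ 0.  0. -1.]
```

To row units: 0.036 m is 0.36, -0.03 m is -0.3.

```bash
python3 inch.py '[{"dz":-0.15, "aperture":0}, {"dz":-0.3, "aperture":0}, {"dx":0.18, "dy":0.36, "aperture":0}, {"dx":0.18, "dy":0.36, "aperture":0}, {"dx":0.18, "dy":0.36, "aperture":0}]'|grep -E "pos|contact"; python3 inch.py '[{"dx":0.18, "dy":0.36, "aperture":0}, {"dx":0.05, "dy":0.1, "aperture":0}, {"aperture":0}]'|grep -E "pos|contact"
python3 - <<'E'
from h import *;from rig import robot;import pickle
to(.5114,.3818,.062)
d={n:robot.capture(n) for n in("scene","top")};pickle.dump(d,open("d2.pkl","wb"))
cv2.imwrite("pics/s3.png",cv2.resize(d["scene"]["image"][150:330,230:470,::-1],None,fx=3,fy=3))
o=pickle.load(open("d0.pkl","rb"))
for q in(o,d):
  for x,y in((.511,.0467),(.5395,.2135),(.5114,.3815)):
    c=q["scene"];Z=c["z_map"];vv,uu=np.mgrid[:400,:640]
    X=np.stack([(uu-c["cx"])/c["fx"]*Z,(vv-c["cy"])/c["fy"]*Z,Z],-1)-c["t"]
    X=X@c["R"]; k=(np.hypot(X[...,0]-x,X[...,1]-y)<.011)&(X[...,2]<.055)
    print("cap z",np.median(X[k][:,2]).round(4),k.sum())
E
```

```text
eef_pos: [0.5198, 0.332, 0.0961]
contact_force: [1.1, 0.3, -0.3]
eef_pos: [0.5099, 0.3844, 0.0951]
contact_force: [-0.8, 0.2, -0.3]
tool shift [-0.0022 -0.0021  0.0331] pos [0.5099 0.3844 0.0951] F [-0.82  0.16 -0.26] w 0.0002 tip 0.014 t 7.75 zaxis [-0.001 -0.    -1.   ]
cap z 0.045 91
cap z 0.0447 57
cap z 0.0444 41
cap z 0.0376 92
cap z 0.0377 62
cap z 0.0448 42
```

View pics/s3.png

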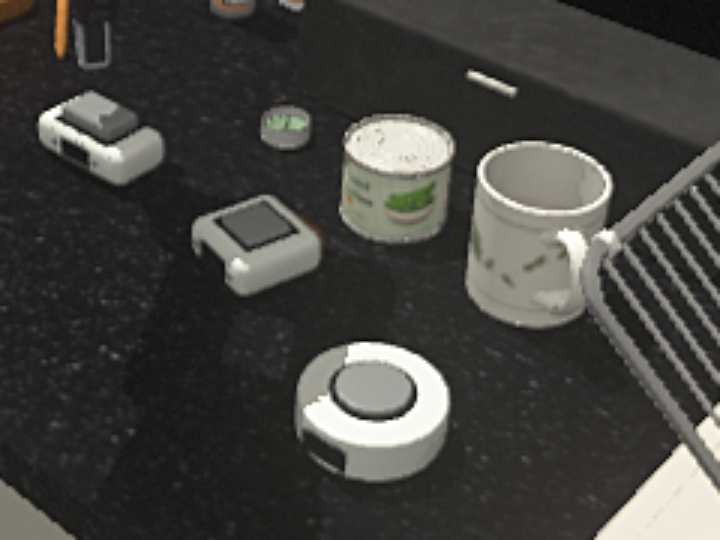

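The round and square caps are down about 7 mm (crop (374,388) and (257,225)), and both timers are where they were. The fingertips at crop (92,65) are above the oblong timer.

```bash
python3 inch.py '[{"dx":-0.01, "dy":-0.01, "dz":0.12, "aperture":0}, {"dz":0.12, "aperture":0}, {"dz":0.1, "aperture":0}, {"aperture":0}, {"aperture":0}]'|grep -E "pos|contact"; python3 inch.py '[{"dz":0.015, "aperture":0}, {"aperture":0}]'|grep -E "pos|contact"; python3 inch.py '[{"dz":0.015, "aperture":0}, {"aperture":0}]'|grep -E "pos|contact";python3 inch.py '[{"dz":0.01, "aperture":0}, {"aperture":0}]'|grep -E "pos|contact"
```

```text
eef_pos: [0.5111, 0.3795, 0.06]
contact_force: [0.5, 0.1, -0.5]
eef_pos: [0.512, 0.3807, 0.0604]
contact_force: [-0.9, -0.2, -0.9]
eef_pos: [0.5119, 0.381, 0.059]
contact_force: [0.8, 0.0, 0.5]
eef_pos: [0.5118, 0.3809, 0.0578]
contact_force: [-0.8, -0.5, -0.5]
```

To row units: 0.001 m is 0.01.

```bash
python3 inch.py '[{"dz":0.01, "aperture":0}, {"aperture":0}]'|grep -E "pos|contact"; python3 inch.py '[{"dz":0.01, "aperture":0}, {"aperture":0}]'|grep -E "pos|contact";python3 inch.py '[{"dz":0.01, "aperture":0}, {"aperture":0}]'|grep -E "pos|contact"; python3 inch.py '[{"dz":0.01, "aperture":0}, {"aperture":0}]'|grep -E "pos|contact"; python3 inch.py '[{"dz":0.01, "aperture":0}, {"aperture":0}]'|grep -E "pos|contact"
```

```text
eef_pos: [0.5119, 0.381, 0.057]
contact_force: [-0.5, 0.3, 0.7]
eef_pos: [0.512, 0.381, 0.0562]
contact_force: [-0.4, -0.1, 2.8]
eef_pos: [0.5119, 0.381, 0.055]
contact_force: [-0.6, -0.4, 2.7]
eef_pos: [0.5119, 0.381, 0.0539]
contact_force: [-0.7, 0.2, 3.0]
eef_pos: [0.5119, 0.381, 0.0528]
contact_force: [-0.9, 1.0, 1.4]
```

To row units: 0.001 m is 0.01.

```bash
python3 inch.py '[{"dz":0.01, "aperture":0}, {"aperture":0}]'|grep -E "pos|contact"; python3 inch.py '[{"dz":0.01, "aperture":0}, {"aperture":0}, {"aperture":0}]'|grep -E "pos|contact"; python3 inch.py '[{"dz":-0.15, "aperture":0}, {"dz":-0.3, "aperture":0}, {"dz":-0.4, "aperture":0}, {"dx":0.35, "aperture":0}, {"dx":0.35, "aperture":0}]'|grep -E "pos|contact";python3 inch.py '[{"dx":0.35, "aperture":0}, {"aperture":0}, {"aperture":0}]'|grep -E "pos|contact"
python3 - <<'E'
from h import *;from rig import robot;import pickle
d={n:robot.capture(n) for n in("scene","top")}
cv2.imwrite("pics/s4.png",cv2.resize(d["scene"]["image"][150:330,230:470,::-1],None,fx=3,fy=3))
o=pickle.load(open("d0.pkl","rb"))
for q in(o,d):
  for x,y in((.511,.0467),(.5395,.2135),(.5114,.3815)):
    c=q["scene"];Z=c["z_map"];vv,uu=np.mgrid[:400,:640]
    X=np.stack([(uu-c["cx"])/c["fx"]*Z,(vv-c["cy"])/c["fy"]*Z,Z],-1)-c["t"]
    X=X@c["R"]; k=(np.hypot(X[...,0]-x,X[...,1]-y)<.011)&(X[...,2]<.055)
    print("cap z",np.median(X[k][:,2]).round(4),k.sum())
E
```

```text
eef_pos: [0.5119, 0.381, 0.0518]
contact_force: [-0.5, 0.8, 2.3]
eef_pos: [0.5119, 0.381, 0.0507]
contact_force: [0.5, 2.0, 2.1]
eef_pos: [0.4471, 0.4019, 0.1407]
contact_force: [-1.4, 0.7, 0.0]
eef_pos: [0.4098, 0.4112, 0.1362]
contact_force: [0.9, -0.0, -0.2]
cap z 0.045 91
cap z 0.0447 57
cap z 0.0444 41
cap z 0.0376 89
cap z 0.0374 57
cap z 0.0372 43
```

View pics/s4.png

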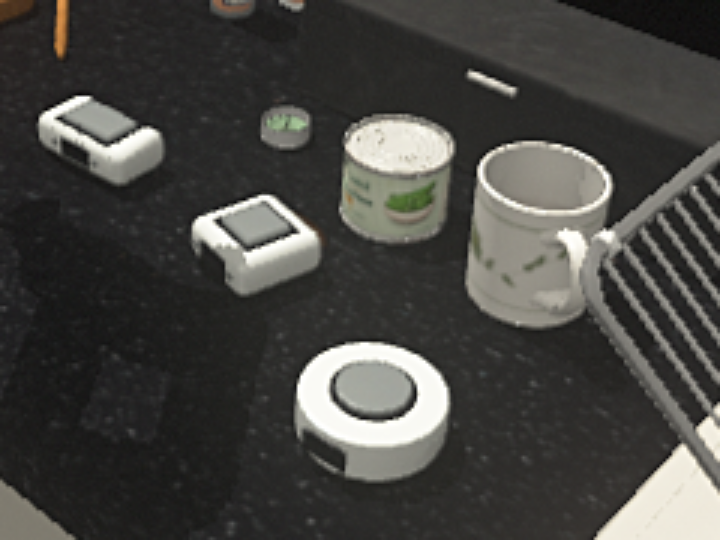

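All three caps are down by about 7 mm (crop (374,388), (257,225) and (98,120)), nothing has shifted and the arm is clear.

```bash
python3 -c "from rig import robot;print(robot.close_job())"
```

```text
the job is handed in; nothing more can be done
None
```

All three timers were started in order (round, square, oblong), each cap about 7 mm down with the timers, mug, tin and candle left where they stood, and the job is handed in; the hand-in returned no verdict.

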